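Rack the sockets by size

TASK

Stand the four steel sockets on the pads of the socket strip, one in the middle of each pad, openings up, in order of size: the largest on the pad next to the hanging eye, the smallest on the pad at the plain end. The smallest socket is standing inside the largest: lift it out on its own, without the largest coming up with it.

Things in the scene. Friction and masses are not known exactly. Their poses are not given: they have to be found in the camera images.
- socket_largest: The largest of four plain bright-steel spanner sockets, a round cylinder (56 mm outside diameter, 62 mm high; hexagon opening about 42 mm across the flats, 22 mm deep, floor 40 mm above its underside; about 0.42 kg), standing upright with its hexagon opening up. Origin: centre of its underside; z up its axis; yaw has no meaning. At the start the smallest socket stands inside it.
- socket_large: The second largest of four plain bright-steel spanner sockets, a round cylinder (44 mm outside diameter, 56 mm high, about 0.26 kg), standing upright with its hexagon opening up. Origin: centre of its underside; z up its axis; yaw has no meaning.
- socket_medium: The third largest of four plain bright-steel spanner sockets, a round cylinder (34 mm outside diameter, 50 mm high, about 0.15 kg), standing upright with its hexagon opening up. Origin: centre of its underside; z up its axis; yaw has no meaning.
- socket_small: The smallest of four plain bright-steel spanner sockets, a round cylinder (24 mm outside diameter, 45 mm high, about 0.08 kg), standing upright with its hexagon opening up. Origin: centre of its underside; z up its axis; yaw has no meaning. At the start it stands loosely inside the opening of the largest socket, on its floor, and sticks out 23 mm above the largest socket's rim.
- strip: Socket strip, fixed to the table: a flat aluminium bar 236 mm long (its y axis), 62 mm wide (x), 10 mm high, with a small dark hanging eye (a ring lying flat, reaching 148 mm from the middle, 7 mm high) on its +y end; the other end is plain. It may lie turned any way round. Origin: centre of its underside. It carries four identical round pads in a row along its centre line, at y = +90 mm (next to the eye), +30, -30 and -90 mm in its own frame.
- pad_a: One of the four identical black rubber pads on the socket strip, a disc 58 mm in diameter and 3 mm thick, fixed; its top is 13 mm above the table. Which of the four stands where along the row changes from start to start. Origin: centre of its underside, 10 mm above the table.
- pad_b: One of the four identical black rubber pads on the socket strip, a disc 58 mm in diameter and 3 mm thick, fixed; its top is 13 mm above the table. Which of the four stands where along the row changes from start to start. Origin: centre of its underside, 10 mm above the table.
- pad_c: One of the four identical black rubber pads on the socket strip, a disc 58 mm in diameter and 3 mm thick, fixed; its top is 13 mm above the table. Which of the four stands where along the row changes from start to start. Origin: centre of its underside, 10 mm above the table.
- pad_d: One of the four identical black rubber pads on the socket strip, a disc 58 mm in diameter and 3 mm thick, fixed; its top is 13 mm above the table. Which of the four stands where along the row changes from start to start. Origin: centre of its underside, 10 mm above the table.
Things that resemble listed ones, but are neither listed nor needed, are in the scene too. What is shaped like the socket_large but green or purple is not meant. What is shaped like the socket_largest but blue or orange is not meant.

How it is judged (in metres and radians):
At the end, for the whole second after the job is handed in: Each socket stands upright (within 0.1 rad, opening up) and at rest on its pad, its axis within 12 mm of the pad's centre along and across the strip; from the eye end to the plain end: largest, second largest, third largest, smallest (y of socket_largest in the frame of strip between 0.078 and 0.102 m and x of socket_largest in the frame of strip between -0.012 and 0.012 m and z of socket_largest in the frame of strip between 0.009 and 0.017 m and angle between each of socket_largest, socket_large, socket_medium, socket_small's own z axis and vertical below 0.1 rad and linear speed of each of socket_largest, socket_large, socket_medium, socket_small below 0.02 m/s and angular speed of each of socket_largest, socket_large, socket_medium, socket_small below 0.2 rad/s and y of socket_large in the frame of strip between 0.018 and 0.042 m and x of socket_large in the frame of strip between -0.012 and 0.012 m and z of socket_large in the frame of strip between 0.009 and 0.017 m and y of socket_medium in the frame of strip between -0.042 and -0.018 m and x of socket_medium in the frame of strip between -0.012 and 0.012 m and z of socket_medium in the frame of strip between 0.009 and 0.017 m and y of socket_small in the frame of strip between -0.102 and -0.078 m and x of socket_small in the frame of strip between -0.012 and 0.012 m and z of socket_small in the frame of strip between 0.009 and 0.017 m); the robot touches nothing.
It fails at once if the largest socket is lifted while the smallest is still inside it (height (world z) of socket_largest above 0.01 m and horizontal distance between socket_small and socket_largest below 0.028 m and z of socket_small in the frame of socket_largest between 0.02 and 0.06 m).
It also fails if it takes over 115 s, if anything falls off the work surface, if the arm or the gripper's body presses on something with over 40 N, if the wrist force passes 120 N, or if a joint passes its speed limit or range.

ROBOT

A 6-joint arm with a two-finger parallel gripper is mounted at the origin on a cart in front of the work surface, level with it; the furniture and walls round the work are solid. World frame = base frame: x ahead of the robot, y to its left, z up, the work surface at z = 0. Lengths are in mm, angles in rad, forces in N, time in s.
With the tool pointing down it reaches from about 350 to 975 mm from the base axis. Payload 7.1 kg.
Tool frame: the origin (TCP) lies midway between the tips of the shut fingers; the grasp point (between the pads) lies ctrl.tcp_to_grasp behind it (ctrl.tcp_to_grasp is the distance from the TCP to the grasp point, in mm); z points along the fingers, y is the direction in which the jaws open and shut (so a half turn about z gives the same grasp; the last joint's range is limited). The gripper opens to 88 mm and grips with 3 to 60 N. Pads are 20 mm wide; open, the fingers measure 115 mm over their backs; the gripper's body (75 mm by 178 mm) begins 61 mm behind the grasp point.
Start: joints at [-1.357, 0.423, 1.63, -0, 1.089, -0.019], TCP at [144.209, -608.119, 222.675] pointing down, gripper open.
Joint ranges: [-3, 3], [-0.9, 2.11], [0.09, 2.58], [-1.31, 4.45], [0.11, 2.69], [-2.54, 2.54]. Speed limits (rad/s): [2.39, 2.39, 3.01, 3.14, 3.14, 3.14].

INTERFACE

Orientations are given as a rotation vector (axis times angle).
In Python, from workcell import ctrl gives the robot as it stands.
- The arm moves only by the tool play_rows, never from a script. Its argument "increments" is text: rows parted by semicolons, each of 5 numbers parted by spaces: the opening, from 0 (shut) to 1 (fully open), then the shift along the world's x, y, z in m, then the turn about the world's z in degrees. A call has 1 to 20 rows; each row shifts and turns the commanded pose from where the row before left it; what a row does not reach is not made up. A row lasts 1/10 s, in which the tool goes at most 50 mm and 8.59 degrees, less where a joint would pass 70% of its speed; a pose out of reach is approached as far as the arm can. A call is refused whole if a number of a shift passes 0.05 or a number of a turn 8.59, either way. A call with a gripper value outside its range is refused whole. The fingers move at their own pace and stop on an object; the grip force is fixed at half the most. Time passes only in rows, so rows that do not move let the fingers close. It gives the time, the measured TCP pose, the force and the opening at its end, in the units of the state.
- ctrl.get_obs(): the state, without advancing time (a new reading comes with each control period).
- ctrl.get_image(name): name is "scene" or "side" or "wrist"; returns a dict with "img" (400x640x3 uint8, red, green, blue), "range_z" (400x640 float32, mm along the optical axis (not along the pixel's ray), 0 where there is no reading), "vertical_fov" (degrees; the focal length in pixels is half the picture's height over the tangent of half this angle, whatever the lens; pixels are square), "cx", "cy" (the principal point, pixels), "origin" and "attitude" of the camera in the world. Camera axes: x right, y down, z forward; pixel columns grow to the right and rows downward; lengths in mm; the calibration is good to about 2 mm. A picture is of the moment at which its call begins.
- ctrl.close_job(): hands the job in, once; it reports no verdict.
The state is a dict: "t": time; "qpos": joint angles; "qvel": joint speeds; "joint_torque": joint torques, N m; "ee_pos": TCP position; "orientation": TCP orientation; "ft_force": force on the tool from outside, world axes, zero at the start; "moment": the same for the moment, N m; "width": finger opening in mm.
Only numpy, scipy, OpenCV 4.12 (cv2) and the standard library are available. Lean on these libraries where they do the work, as an engineer would, in place of code of your own. Each camera call takes 0.05 s, during which the arm holds its last target. There are 200 camera calls.

## Working session

There is one attempt and no reset: what is moved stays moved. The work goes in short steps, Python scripts to look and compute and a tool call to move; the robot and the scene stay as the last step left them, time stands still between calls to the robot, and variables do not carry over. Pictures are saved under pics/ and viewed, on a budget of 14 in all, crops included, one or two more only if the job needs it, and the job is handed in when it is done.

Besides the shell and the picture viewer there is one more tool, called as name(argument=value, ...), one argument or row to a line, values as JSON. play_rows: Moves the arm, as the interface text tells. Its arguments: {"type":"object","properties":{"increments":{"type":"string"}},"required":["increments"]}

```bash
mkdir -p pics
cat > h.py <<'E'
from workcell import ctrl
import numpy as np, cv2
from scipy.spatial.transform import Rotation as R
def cam(n,save=None):
    d=ctrl.get_image(n)
    if save: cv2.imwrite('pics/'+save,d['img'][:,:,::-1])
    return d
def rot(d):
    a=np.array(d['attitude'],float)
    return a if a.shape==(3,3) else R.from_rotvec(a).as_matrix()
def ray(d,u,v):
    f=d['img'].shape[0]/2/np.tan(np.radians(d['vertical_fov'])/2)
    return rot(d)@np.array([(u-d['cx'])/f,(v-d['cy'])/f,1])
def onplane(d,u,v,z):
    r=ray(d,u,v);o=np.array(d['origin']);return o+r*(z-o[2])/r[2]
def cloud(d):
    h,w=d['range_z'].shape;f=h/2/np.tan(np.radians(d['vertical_fov'])/2)
    v,u=np.mgrid[:h,:w];z=d['range_z']
    p=np.stack([(u-d['cx'])/f*z,(v-d['cy'])/f*z,z],-1)@rot(d).T+np.array(d['origin'])
    p[z==0]=np.nan
    return p
E
python3 - <<'E'
from h import *
for n in('scene','side','wrist'):
    d=cam(n,n+'0.png');print(n,d['origin'],d['attitude'],d['vertical_fov'],d['cx'],d['cy'])
    np.savez('/tmp/'+n,**{k:d[k] for k in d})
o=ctrl.get_obs();print(o,ctrl.tcp_to_grasp)
ims=[cv2.imread(f'pics/{n}0.png') for n in('scene','side')]
E
```

```text
scene [-72.8062468  715.71005046 873.18238658] [-1.02679593  2.40011728 -1.08106683] 45.42645350109441 329.11900822381233 192.18238066090646
side [ 442.87667873 -922.4356731   915.62462295] [-2.26665436  0.16728398 -0.05551429] 43.98303109899294 321.3214355892435 198.67607410031596
wrist [ 219.73104386 -590.08970861  384.41100934] [ 2.27828819 -1.80162025 -0.26229153] 63.68309454246395 321.6916733465068 195.7376602387064
{'t': 0.15, 'qpos': array([-1.35703234e+00,  4.23657293e-01,  1.63048681e+00, -3.18090708e-05,
        1.08859917e+00, -1.89836940e-02]), 'qvel': array([ 0.00189512, -0.00159043, -0.00364877, -0.00060735,  0.00024634,
       -0.00098939]), 'joint_torque': array([ 9.43268496e-04, -5.44981527e+01, -2.73920631e+01,  6.43965136e-02,
        2.04891956e-02, -6.94211417e-05]), 'ee_pos': array([ 144.09476296, -607.73063718,  222.09613193]), 'orientation': array([-3.11920616e+00, -3.64664925e-01,  2.19708711e-04]), 'ft_force': array([ 0.19231215, -1.17291857,  0.18323221]), 'moment': array([-0.0082635 , -0.05041647, -0.00082421]), 'width': 87.74512058751402} 18.700000000000003
```

View pics/scene0.png

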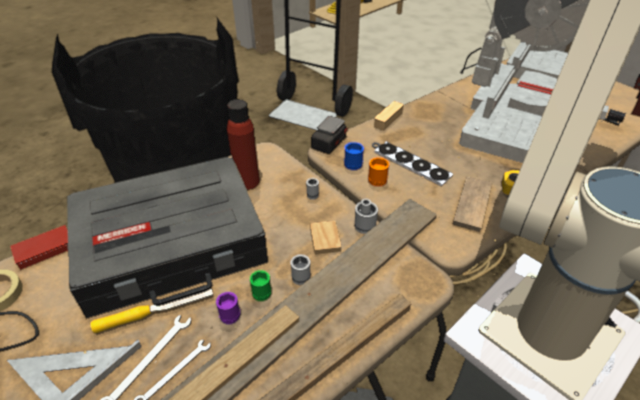

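View pics/side0.png

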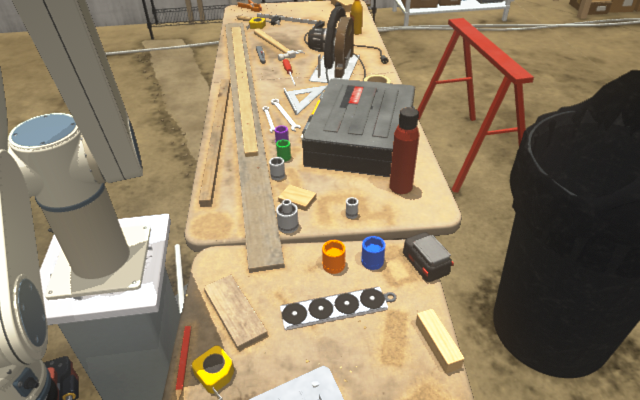

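The scene view shows large (300,267), largest with the small one inside it (366,213), and medium (312,186). The side view shows the strip at (335,307), with its eye to the right at (390,297), and blue and orange decoys behind it.

```bash
cat > m.py <<'E'
from h import *
def circ(P,c,r,zt):
    q=P.reshape(-1,3); q=q[np.isfinite(q[:,0])]
    c=np.array(c,float)
    for i in range(6):
        s=q[(np.hypot(*(q[:,:2]-c).T)<r+8)&(q[:,2]>zt-5)&(q[:,2]<zt+6)]
        if len(s)<4: return None
        (x,y),rr=cv2.minEnclosingCircle(s[:,:2].astype(np.float32)); c=np.array([x,y])
    return c.round(1),round(rr,1),len(s),round(float(np.median(s[:,2])),1)
E
python3 - <<'E'
from m import *
S=dict(np.load('/tmp/scene.npz'));D=dict(np.load('/tmp/side.npz'))
PS,PD=cloud(S),cloud(D)
obj={'largest':((366,210),(287,212),28,62),'large':((300,262),(277,163),22,56),'medium':((312,183),(352,203),17,50),'small':((366,203),(287,204),12,85),'green':((261,278),(284,146),22,56),'blue':((354,148),(373,243),28,62),'orange':((378,164),(333,247),28,62)}
for n,(a,b,r,z) in obj.items():
    ca,cb=onplane(S,*a,z)[:2],onplane(D,*b,z)[:2]
    print(n,ca.round(),cb.round(),circ(PS,ca,r,z),circ(PD,cb,r,z))
for p in[(294,313),(320,308),(346,303),(373,298),(390,297)]: print(onplane(D,*p,13).round(),PD[p[1],p[0]].round(),end=' ')
print()
for nm,P,b in(('bottle',PD,(390,418,108,150)),('box',PD,(310,410,85,140)),('box2',PS,(80,240,180,260))):
    q=P[b[2]:b[3],b[0]:b[1]].reshape(-1,3);print(nm,np.nanpercentile(q,[2,50,98],axis=0).round())
# strip: light pixels z 5..16
q=PD[285:330,275:402];im=D['img'][285:330,275:402]
m=(q[...,2]>7)&(q[...,2]<20)
print(m.sum(), cv2.minAreaRect(q[m][:,:2].astype(np.float32)))
hsv=cv2.cvtColor(im,cv2.COLOR_RGB2HSV);w=((hsv[...,1]<50)&(hsv[...,2]>120)).astype(np.uint8)
dk=((hsv[...,2]<60)).astype(np.uint8);n,l,st,ce=cv2.connectedComponentsWithStats(dk)
for s,c in zip(st[1:],ce[1:]):
    if s[4]>30: print(s,onplane(D,c[0]+275,c[1]+285,13).round(1))
E
```

```text
largest [471.  60.] [475.  41.] (array([472.5,  57.6]), 28.8, 155, 60.9) (array([475.2,  52.2]), 29.3, 126, 61.3)
large [462. 283.] [465. 269.] (array([460.2, 281.5]), 23.6, 141, 54.8) (array([462., 279.]), 23.7, 70, 54.8)
medium [647.  78.] [651.  63.] (array([649.8,  76.1]), 19.2, 65, 48.9) (array([652.2,  72.5]), 18.6, 60, 48.6)
small [472.  61.] [477.  46.] (array([473.1,  57.4]), 14.5, 47, 84.2) (array([474.7,  55.6]), 13.6, 44, 84.2)
green [486. 372.] [492. 355.] (array([487.6, 374.1]), 23.6, 151, 55.4) (array([488.5, 369.4]), 24.5, 60, 54.7)
blue [ 668. -103.] [ 670. -104.] (array([ 668.6, -103.2]), 29.8, 103, 61.0) (array([ 670.7, -106.1]), 29.2, 157, 61.0)
orange [572. -97.] [ 573. -102.] (array([ 571. , -101.9]), 30.0, 115, 60.8) (array([ 573.7, -104.2]), 29.9, 164, 61.0)
[ 463. -242.   13.] [ 463. -242.   13.] [ 522. -238.   13.] [ 522. -236.   11.] [ 582. -233.   13.] [ 581. -234.   15.] [ 645. -228.   13.] [ 645. -228.   13.] [ 684. -231.   13.] [ 687. -221.   -1.] 
bottle [[783. 134. 107.]
 [812. 153. 191.]
 [860. 423. 255.]]
box [[589. 147.   2.]
 [741. 423. 112.]
 [910. 783. 242.]]
box2 [[ 571.  281. -728.]
 [ 733.  453.  112.]
 [2049.  608.  117.]]
2439 ((568.3773193359375, -249.3537139892578), (264.2062683105469, 99.7109375), 4.551766872406006)
```

View pics/wrist0.png

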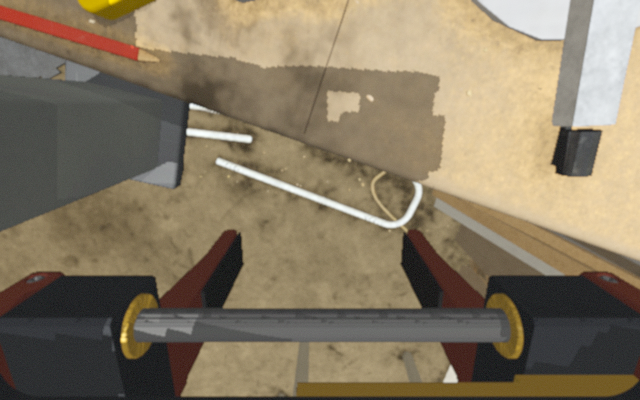

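The wrist view shows only the table edge beneath the gripper. Next I raise the arm and look at the strip from closer, with the jaws turned across it.

play_rows(
  increments="1 0 0 0.04 0; 1 0 0 0.04 0; 1 0.027 0.037 0 -0.9; 1 0.027 0.037 0 -0.9; 1 0.027 0.037 0 -0.9; 1 0.027 0.037 0 -0.9; 1 0.027 0.037 0 -0.9; 1 0.027 0.037 0 -0.9; 1 0.027 0.037 0 -0.9; 1 0.027 0.037 0 -0.9; 1 0.027 0.037 0 -0.9; 1 0.027 0.037 0 -0.9; 1 0 0 0 0; 1 0 0 0 0; 1 0 0 0 0",
)

```text
t: 1.65
ee_pos: [413.7, -238.7, 302.5]
orientation: [3.139, 0.118, -0.001]
ft_force: [0.3, 0.1, -0.2]
width: 88.1
```

Run:
```python
from m import *
d=cam('wrist','w1.png');np.savez('/tmp/w1',**d);print(ctrl.get_obs()['ee_pos'],d['origin'],rot(d)[:,2])
```

```text
[ 413.54469074 -238.95723677  302.5594476 ] [ 491.25106848 -233.016146    464.91005722] [-0.28376809 -0.02185545 -0.95864384]
```

View pics/w1.png

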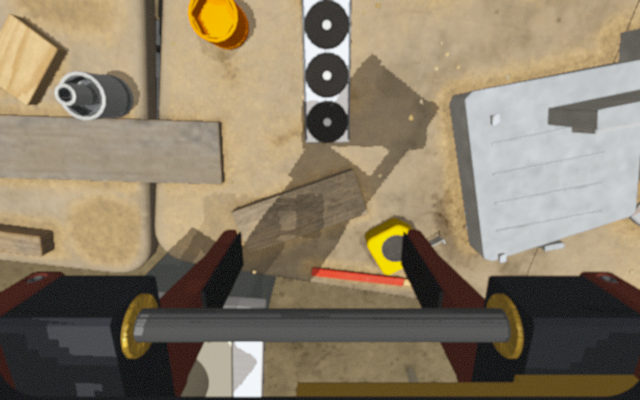

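The wrist view shows three pads at (327,24), (327,75) and (327,122), and the largest socket with the small one in it at (92,95). I'll measure the pads from the dark discs.

Run:
```python
from m import *
def pads(d,box,lo=150):
    x0,x1,y0,y1=box;im=d['img'][y0:y1,x0:x1];g=cv2.cvtColor(im,cv2.COLOR_RGB2GRAY)
    n,l,st,ce=cv2.connectedComponentsWithStats((g<70).astype(np.uint8))
    for i in range(1,n):
        if st[i,4]>lo:
            c,_=cv2.findContours((l==i).astype(np.uint8),0,2);(u,v),ax,_=cv2.fitEllipse(max(c,key=len))
            print((u+x0,v+y0),ax,onplane(d,u+x0,v+y0,13).round(1))
pads(dict(np.load('/tmp/w1.npz')),(300,352,0,148))
pads(dict(np.load('/tmp/side.npz')),(275,388,280,335))
w=dict(np.load('/tmp/w1.npz'));P=cloud(w);print(circ(P,(473,55),28,62),circ(P,(474,57),12,85))
```

```text
(326.3636817932129, 24.134428024291992) (41.49518966674805, 45.731727600097656) [ 583.5 -232.2   13. ]
(326.67364501953125, 74.65673065185547) (40.13410568237305, 41.441673278808594) [ 523.8 -237.4   13. ]
(326.8418445587158, 121.6523666381836) (39.200931549072266, 40.3960075378418) [ 463.6 -242.4   13. ]
(array([475. ,  53.4]), 28.2, 838, 61.5) (array([476.3,  55.2]), 12.4, 297, 84.5)
```

play_rows(
  increments="0.7 0.009 0.042 0 0; 0.7 0.009 0.042 0 0; 0.7 0.009 0.042 0 0; 0.7 0.009 0.042 0 0; 0.7 0.009 0.042 0 0; 0.7 0.009 0.042 0 0; 0.7 0.009 0.042 -0.04 0; 0.7 0 0 -0.04 0; 0.7 0 0 -0.04 0; 0.7 0 0 -0.04 0; 0.7 0 0 0 0; 0.7 0 0 0 0",
)

```text
t: 2.9
ee_pos: [475.9, 48.6, 148.8]
orientation: [3.139, 0.116, -0.002]
ft_force: [0.7, 0.6, -0.8]
width: 61.6
```

Run:
```python
from m import *
d=cam('wrist','w2.png');P=cloud(d);print(ctrl.get_obs()['ee_pos'],circ(P,(475,54),28,62),circ(P,(476,55),12,85))
```

```text
[476.95494271  48.85386266 149.95055305] (array([474.7,  53.9]), 27.9, 1613, 61.8) (array([476.2,  56.1]), 11.9, 496, 84.8)
```

View pics/w2.png

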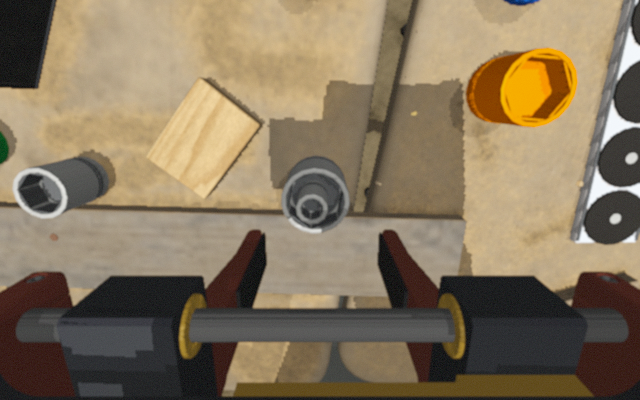

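The small socket is at (312,207), inside the largest at (315,200), between the fingers but slightly off centre. I'll shift about 7 mm in y, go down and close.

play_rows(
  increments="0.6 0 0.0075 -0.03 0; 0.6 0 0 -0.03 0; 0.6 0 0 -0.023 0; 0.6 0 0 0 0; 0.6 0 0 0 0; 0.6 0 0 0 0",
)

```text
t: 3.55
ee_pos: [477.6, 57.1, 67.7]
orientation: [-3.139, -0.118, -0.006]
ft_force: [-0.6, 0.8, 0.1]
width: 52.6
```

play_rows(
  increments="0 0 0 -0.001 0; 0 0 0 0 0; 0 0 0 0 0; 0 0 0 0 0; 0 0 0 0 0; 0 0 0 0 0; 0 0 0 0 0; 0 0 0 0 0; 0 0 0 0 0; 0 0 0 0 0",
)

```text
t: 4.55
ee_pos: [476.0, 57.2, 64.7]
orientation: [-3.139, -0.119, -0.001]
ft_force: [0.2, -0.3, 5.0]
width: 23.3
```

play_rows(
  increments="0 0 0 0.005 0; 0 0 0 0.01 0; 0 0 0 0.02 0; 0 0 0 0.03 0; 0 0 0 0.03 0; 0 0 0 0.03 0; 0 0 0 0.03 0; 0 0 0 0 0; 0 0 0 0 0",
)

```text
t: 5.45
ee_pos: [475.8, 57.2, 220.2]
orientation: [-3.139, -0.119, -0.002]
ft_force: [-0.3, -0.4, -1.5]
width: 23.1
```

Run:
```python
from m import *
d=cam('wrist','w3.png');P=cloud(d);print(ctrl.get_obs()['ee_pos'],circ(P,(475,54),28,62));print(circ(cloud(cam('side')),(475,54),28,62))
```

```text
[475.13473568  57.09842261 219.19787627] (array([474.7,  54.1]), 27.8, 869, 61.7)
(array([472.4,  54.3]), 30.6, 128, 61.0)
```

View pics/w3.png

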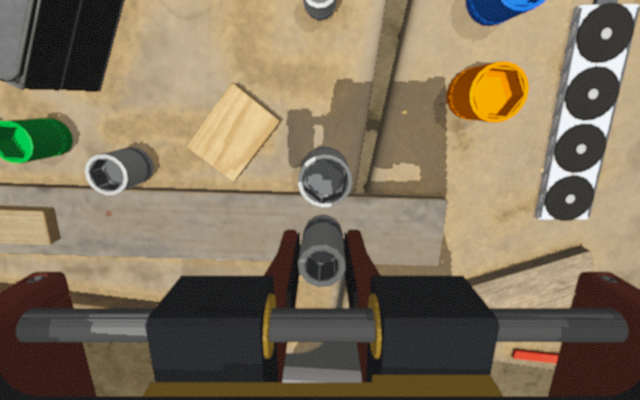

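The small socket is held upright at (322,262) and the largest stayed on the table at (325,175). Next I carry the small one to the plain-end pad.

play_rows(
  increments="0 -0.0015 -0.0375 0 0; 0 -0.0015 -0.0375 0 0; 0 -0.0015 -0.0375 0 0; 0 -0.0015 -0.0375 0 0; 0 -0.0015 -0.0375 0 0; 0 -0.0015 -0.0375 0 0; 0 -0.0015 -0.0375 0 0; 0 -0.0015 -0.0375 0 0; 0 0 0 -0.04 0; 0 0 0 -0.04 0; 0 0 0 -0.04 0; 0 0 0 -0.04 0; 0 0 0 -0.01 0; 0 0 0 0 0; 0 0 0 0 0; 0 0 0 0 0",
)

```text
t: 7.15
ee_pos: [465.1, -243.4, 51.3]
orientation: [3.138, 0.119, 0.004]
ft_force: [-0.7, -1.0, -0.6]
width: 23.5
```

play_rows(
  increments="0 -0.001 0.001 -0.006 0; 0 0 0 -0.004 0; 0 0 0 -0.002 0; 0 0 0 0 0; 0 0 0 0 0; 0 0 0 0 0",
)

```text
t: 7.75
ee_pos: [463.0, -241.9, 37.8]
orientation: [3.139, 0.119, 0.0]
ft_force: [-0.7, 0.2, 2.7]
width: 23.6
```

play_rows(
  increments="0.55 0 0 0 0; 0.55 0 0 0 0; 0.55 0 0 0 0; 0.55 0 0 0 0; 0.55 0 0 0 0; 0.55 0 0 0.03 0; 0.55 0 0 0.04 0; 0.55 0 0 0.04 0; 0.55 0 0 0.04 0; 0.55 0 0 0.04 0; 0.55 0 0 0 0",
)

```text
t: 8.85
ee_pos: [465.7, -243.4, 233.1]
orientation: [3.134, 0.119, 0.013]
ft_force: [0.2, -0.6, -0.2]
width: 48.4
```

Run:
```python
from m import *
P=cloud(dict(np.load('/tmp/scene.npz'))).reshape(-1,3);P=P[np.isfinite(P[:,0])]
q=P[(P[:,2]>70)&(P[:,2]<300)&(P[:,0]>560)&(P[:,0]<900)&(P[:,1]>60)&(P[:,1]<400)]
for a,b in((560,600),(600,640),(640,680),(680,720),(720,760),(760,800)):
    s=q[(q[:,0]>a)&(q[:,0]<b)]
    if len(s): print(a,s[:,1].min())
d=cam('wrist','w4.png');W=cloud(d);o=ctrl.get_obs();print(o['ee_pos'],o['width'],circ(W,(463,-242),12,58))
print(circ(cloud(cam('side')),(463,-242),12,58))
```

```text
560 291.52209533470847
600 275.0767613351315
640 260.7709492842399
680 244.7253241039914
720 228.90294044161823
760 141.76045809644495
[ 464.37379678 -242.6460543   230.34646419] 48.1090315156685 (array([ 462.9, -242.4]), 11.9, 230, 57.9)
(array([ 462.6, -242.3]), 12.6, 69, 57.2)
```

The small socket stands at (462.8,-242.4), and the toolbox is clear of the medium. On to the medium.

play_rows(
  increments="0.7 0.0208 0.0352 0 0; 0.7 0.0208 0.0352 0 0; 0.7 0.0208 0.0352 0 0; 0.7 0.0208 0.0352 0 0; 0.7 0.0208 0.0352 0 0; 0.7 0.0208 0.0352 0 0; 0.7 0.0208 0.0352 0 0; 0.7 0.0208 0.0352 0 0; 0.7 0.0208 0.0352 0 0; 0.7 0 0 -0.04 0; 0.7 0 0 -0.04 0; 0.7 0 0 0 0; 0.7 0 0 0 0; 0.7 0 0 0 0",
)

```text
t: 10.35
ee_pos: [651.0, 74.8, 148.9]
orientation: [-3.139, -0.118, -0.003]
ft_force: [-0.0, 0.0, 0.1]
width: 61.5
```

Run:
```python
from m import *
d=cam('wrist','w5.png');W=cloud(d);o=ctrl.get_obs();print(o['ee_pos'],o['width'],circ(W,(651,74),17,50))
```

```text
[651.30909328  74.75856375 149.54106303] 61.190048084917485 (array([651.9,  72.7]), 17.0, 655, 49.8)
```

View pics/w5.png

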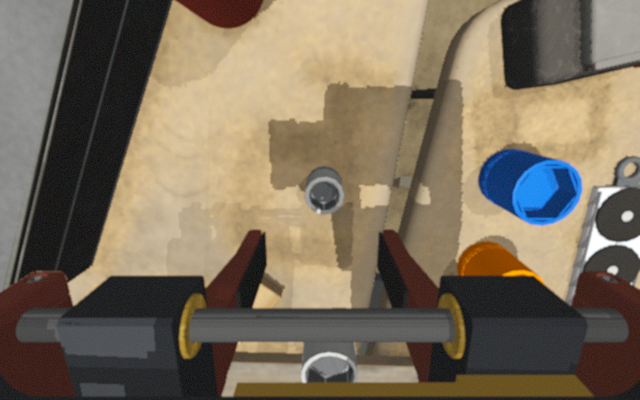

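The medium at (325,190) is centred and clear.

play_rows(
  increments="0.7 0.0005 -0.002 -0.04 0; 0.7 0 0 -0.04 0; 0.7 0 0 -0.04 0; 0.7 0 0 -0.009 0; 0.7 0 0 0 0; 0.7 0 0 0 0; 0.7 0 0 0 0; 0 0 0 0 0; 0 0 0 0 0; 0 0 0 0 0; 0 0 0 0 0; 0 0 0 0 0; 0 0 0 0 0; 0 0 0 0 0; 0 0 0 0 0; 0 0 0 0 0",
)

```text
t: 12.0
ee_pos: [650.7, 72.9, 18.9]
orientation: [3.139, 0.119, 0.0]
ft_force: [-1.2, -0.0, 5.6]
width: 33.7
```

play_rows(
  increments="0 0 0 0.02 0; 0 0 0 0.04 0; 0 0 0 0.04 0; 0 0 0 0.04 0; 0 0 0 0.03 0; 0 -0.0141 -0.0345 0 0; 0 -0.0141 -0.0345 0 0; 0 -0.0141 -0.0345 0 0; 0 -0.0141 -0.0345 0 0; 0 -0.0141 -0.0345 0 0; 0 -0.0141 -0.0345 0 0; 0 -0.0141 -0.0345 0 0; 0 -0.0141 -0.0345 0 0; 0 -0.0141 -0.0345 0 0; 0 0 0 -0.04 0; 0 0 0 -0.04 0; 0 0 0 -0.04 0; 0 0 0 -0.02 0; 0 0 0 0 0; 0 0 0 0 0",
)

```text
t: 14.0
ee_pos: [523.6, -237.5, 48.5]
orientation: [-3.139, -0.119, 0.001]
ft_force: [1.3, 0.2, -2.0]
width: 33.8
```

play_rows(
  increments="0 0 0 -0.01 0; 0 0 0 -0.004 0; 0 0 0 -0.002 0; 0 0 0 0 0; 0 0 0 0 0; 0 0 0 0 0",
)

```text
t: 14.6
ee_pos: [523.9, -237.6, 32.9]
orientation: [3.139, 0.119, 0.001]
ft_force: [-0.0, 0.1, -1.8]
width: 33.4
```

play_rows(
  increments="0 0 0 -0.0015 0; 0 0 0 0 0; 0.7 0 0 0 0; 0.7 0 0 0 0; 0.7 0 0 0 0; 0.7 0 0 0 0; 0.7 0 0 0 0; 0.7 0 0 0.03 0; 0.7 0 0 0.04 0; 0.7 0 0 0.04 0; 0.7 0 0 0.04 0; 0.7 0 0 0.03 0; 0.7 0 0 0 0",
)

```text
t: 15.9
ee_pos: [526.1, -238.7, 215.8]
orientation: [3.135, 0.119, 0.012]
ft_force: [1.1, -0.3, -0.8]
width: 61.7
```

play_rows(
  increments="0.8 -0.0048 0.0398 0 0; 0.8 -0.0048 0.0398 0 0; 0.8 -0.0048 0.0398 0 0; 0.8 -0.0048 0.0398 0 0; 0.8 -0.0048 0.0398 0 0; 0.8 -0.0048 0.0398 0 0; 0.8 -0.0048 0.0398 0 0; 0.8 -0.0048 0.0398 0 0; 0.8 -0.0048 0.0398 0 0; 0.8 -0.0048 0.0398 0 0; 0.8 -0.0048 0.0398 0 0; 0.8 -0.0048 0.0398 0 0; 0.8 -0.0048 0.0398 0 0; 0.8 0 0 -0.03 0; 0.8 0 0 -0.03 0; 0.8 0 0 0 0; 0.8 0 0 0 0; 0.8 0 0 0 0",
)

```text
t: 17.7
ee_pos: [462.0, 280.0, 152.1]
orientation: [-3.139, -0.118, -0.002]
ft_force: [0.3, -0.2, 0.4]
width: 70.3
```

Run:
```python
from m import *
d=cam('wrist','w6.png');W=cloud(d);o=ctrl.get_obs();print(o['ee_pos'],o['width'],circ(W,(461,280),22,56))
print(circ(cloud(cam('side')),(523.7,-237),17,63))
```

```text
[462.17018931 280.04678763 152.34685296] 70.22152127490538 (array([462.9, 280.8]), 21.9, 953, 55.8)
(array([ 524.5, -238. ]), 17.4, 103, 62.2)
```

View pics/w6.png

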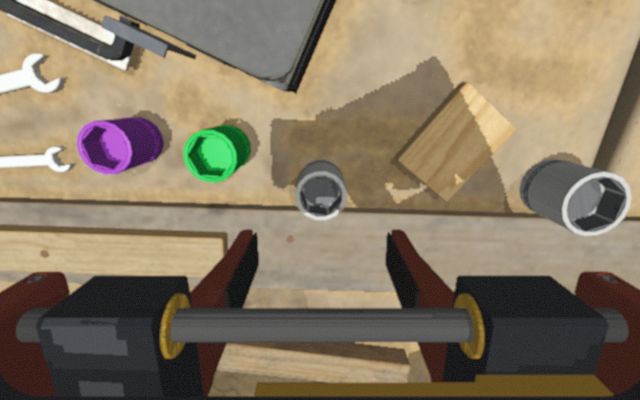

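Large at (320,195) lies between the fingers, and green is clear at (218,153). I'll check the heights under the fingers.

Run:
```python
from m import *
W=cloud(cam('wrist'));q=W.reshape(-1,3);q=q[np.isfinite(q[:,0])]
for y0,y1 in((215,250),(312,345)):
  for x in range(430,490,10):
    s=q[(q[:,0]>x)&(q[:,0]<x+10)&(q[:,1]>y0)&(q[:,1]<y1)&(q[:,2]<70)]
    print(y0,x,len(s),s[:,2].max().round(1) if len(s) else None)
```

```text
215 430 547 21.4
215 440 317 2.4
215 450 331 2.1
215 460 336 2.5
215 470 337 2.3
215 480 354 2.7
312 430 509 20.9
312 440 303 2.0
312 450 318 2.5
312 460 321 1.9
312 470 335 2.6
312 480 336 2.7
```

play_rows(
  increments="0.8 0.001 0.001 -0.04 0; 0.8 0 0 -0.04 0; 0.8 0 0 -0.035 0; 0.8 0 0 -0.011 0; 0.8 0 0 0 0; 0.8 0 0 0 0; 0 0 0 0 0; 0 0 0 0 0; 0 0 0 0 0; 0 0 0 0 0; 0 0 0 0 0; 0 0 0 0 0; 0 0 0 0 0; 0 0 0 0 0; 0 0 0 0 0",
)

```text
t: 19.35
ee_pos: [462.7, 281.1, 25.8]
orientation: [-3.139, -0.119, -0.001]
ft_force: [-1.4, -1.0, 6.6]
width: 43.5
```

play_rows(
  increments="0 0 0 0.02 0; 0 0 0 0.04 0; 0 0 0 0.04 0; 0 0 0 0.04 0; 0 0 0 0.03 0; 0 0 0 0 0; 0 0 0 0 0",
)

```text
t: 20.05
ee_pos: [462.0, 280.7, 194.9]
orientation: [-3.139, -0.119, -0.0]
ft_force: [-0.1, 0.1, -2.0]
width: 43.4
```

play_rows(
  increments="0 0.0093 -0.0395 0 0; 0 0.0093 -0.0395 0 0; 0 0.0093 -0.0395 0 0; 0 0.0093 -0.0395 0 0; 0 0.0093 -0.0395 0 0; 0 0.0093 -0.0395 0 0; 0 0.0093 -0.0395 0 0; 0 0.0093 -0.0395 0 0; 0 0.0093 -0.0395 0 0; 0 0.0093 -0.0395 0 0; 0 0.0093 -0.0395 0 0; 0 0.0093 -0.0395 0 0; 0 0.0093 -0.0395 0 0; 0 0 0 -0.04 0; 0 0 0 -0.04 0; 0 0 0 -0.04 0; 0 0 0 -0.02 0; 0 0 0 0 0; 0 0 0 0 0; 0 0 0 0 0",
)

```text
t: 22.05
ee_pos: [583.7, -232.8, 55.7]
orientation: [3.139, 0.119, 0.002]
ft_force: [0.8, -0.1, -1.9]
width: 43.4
```

play_rows(
  increments="0 0 0 -0.01 0; 0 0 0 -0.004 0; 0 0 0 -0.002 0; 0 0 0 -0.001 0; 0 0 0 0 0; 0 0 0 0 0; 0 0 0 0 0",
)

```text
t: 22.75
ee_pos: [583.1, -232.6, 38.9]
orientation: [-3.139, -0.119, 0.0]
ft_force: [-2.7, 1.4, 6.2]
width: 43.5
```

play_rows(
  increments="0.75 0 0 0 0; 0.75 0 0 0 0; 0.75 0 0 0 0; 0.75 0 0 0 0; 0.75 0 0 0 0; 0.75 0 0 0.03 0; 0.75 0 0 0.04 0; 0.75 0 0 0.04 0; 0.75 0 0 0.04 0; 0.75 0 0 0 0; 0.9 -0.0135 0.0359 0 0; 0.9 -0.0135 0.0359 0 0; 0.9 -0.0135 0.0359 0 0; 0.9 -0.0135 0.0359 0 0; 0.9 -0.0135 0.0359 0 0; 0.9 -0.0135 0.0359 0 0; 0.9 -0.0135 0.0359 0 0; 0.9 -0.0135 0.0359 0 0; 0.95 0 0 -0.03 0; 0.95 0 0 0 0",
)

```text
t: 24.75
ee_pos: [472.4, 55.3, 155.5]
orientation: [3.139, 0.122, -0.009]
ft_force: [-0.1, 0.1, 0.6]
width: 83.0
```

Run:
```python
from m import *
d=cam('wrist','w7.png');W=cloud(d);o=ctrl.get_obs();print(o['ee_pos'],o['width'],circ(W,(475,54),28,62))
q=W.reshape(-1,3);q=q[np.isfinite(q[:,0])]
for y0,y1 in((-5,23),(85,113)):
  for x in range(440,510,10):
    s=q[(q[:,0]>x)&(q[:,0]<x+10)&(q[:,1]>y0)&(q[:,1]<y1)&(q[:,2]<60)]
    print(y0,x,len(s),s[:,2].max().round(1) if len(s) else None)
P=cloud(cam('side','s2.png'));print(circ(P,(583.5,-232),22,69))
```

```text
[473.57129909  54.72853502 156.73098138] 83.46869196544363 (array([474.8,  54. ]), 27.9, 1351, 61.7)
-5 440 427 21.3
-5 450 106 0.1
-5 460 106 0.8
-5 470 104 1.5
-5 480 105 1.7
-5 490 111 1.9
-5 500 123 1.9
85 440 427 21.2
85 450 244 1.9
85 460 255 2.6
85 470 265 2.6
85 480 280 2.2
85 490 287 2.8
85 500 285 2.7
(array([ 583.1, -234.3]), 22.6, 139, 68.2)
```

View pics/w7.png

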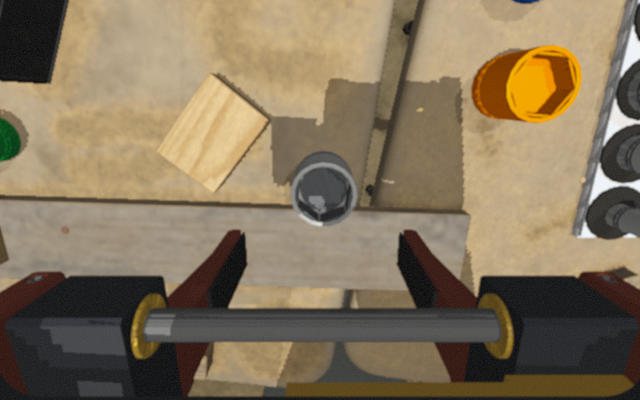

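The largest, now empty, is at (323,190), centred between the fingers.

play_rows(
  increments="1 0.001 -0.0005 -0.04 0; 1 0 0 -0.04 0; 1 0 0 -0.04 0; 1 0 0 -0.009 0; 1 0 0 0 0; 1 0 0 0 0; 0 0 0 0 0; 0 0 0 0 0; 0 0 0 0 0; 0 0 0 0 0; 0 0 0 0 0; 0 0 0 0 0; 0 0 0 0 0; 0 0 0 0 0; 0 0 0 0 0",
)

```text
t: 26.35
ee_pos: [476.4, 54.2, 29.5]
orientation: [-3.139, -0.119, -0.001]
ft_force: [-1.5, 0.3, 6.9]
width: 54.9
```

play_rows(
  increments="0 0 0 0.02 0; 0 0 0 0.04 0; 0 0 0 0.04 0; 0 0 0 0.04 0; 0 0 0 0.03 0; 0 0 0 0 0; 0 0 0 0 0",
)

```text
t: 27.05
ee_pos: [475.5, 54.0, 198.3]
orientation: [3.139, 0.119, -0.001]
ft_force: [-1.1, -0.0, -5.8]
width: 55.2
```

play_rows(
  increments="0 0.0187 -0.0312 0 0; 0 0.0187 -0.0312 0 0; 0 0.0187 -0.0312 0 0; 0 0.0187 -0.0312 0 0; 0 0.0187 -0.0312 0 0; 0 0.0187 -0.0312 0 0; 0 0.0187 -0.0312 0 0; 0 0.0187 -0.0312 0 0; 0 0.0187 -0.0312 0 0; 0 0 0 -0.04 0; 0 0 0 -0.04 0; 0 0 0 -0.04 0; 0 0 0 -0.02 0; 0 0 0 0 0; 0 0 0 0 0; 0 0 0 0 0",
)

```text
t: 28.65
ee_pos: [645.1, -226.9, 59.6]
orientation: [3.139, 0.119, 0.002]
ft_force: [0.1, 1.2, -4.5]
width: 55.2
```

play_rows(
  increments="0 -0.001 0 -0.01 0; 0 0 0 -0.005 0; 0 0 0 -0.002 0; 0 0 0 0 0; 0 0 0 0 0; 0 0 0 0 0",
)

```text
t: 29.25
ee_pos: [643.4, -226.6, 42.7]
orientation: [-3.139, -0.119, -0.0]
ft_force: [-2.6, 2.2, 2.9]
width: 55.1
```

play_rows(
  increments="1 0 0 0 0; 1 0 0 0 0; 1 0 0 0 0; 1 0 0 0 0; 1 0 0 0 0; 1 0 0 0 0; 1 0 0 0.03 0; 1 0 0 0.04 0; 1 0 0 0.04 0; 1 0 0 0.04 0; 1 0 0 0.04 0; 1 -0.04 0 0.04 0; 1 -0.04 0 0.02 0; 1 -0.04 0 0 0; 1 -0.04 0 0 0; 1 -0.04 0 0 0; 1 0 0 0 0; 1 0 0 0 0",
)

```text
t: 31.05
ee_pos: [448.1, -227.0, 288.1]
orientation: [3.139, 0.117, 0.002]
ft_force: [-0.4, -0.5, 0.9]
width: 87.5
```

Run:
```python
from m import *
a=np.radians(4.9);e=np.array([np.cos(a),np.sin(a)]);c=np.array([553.6,-234.8])
for n in('wrist','side'):
    P=cloud(cam(n,n+'9.png'))
    for nm,x,r,z in(('largest',643,28,75),('large',583,22,69),('medium',524,17,63),('small',463,12,58)):
        k=circ(P,c+e*(x-553.6),r,z)
        if k: d=k[0]-c;print(n,nm,k,'along',round(d@e,1),'across',round(d[1]*e[0]-d[0]*e[1],1))
```

```text
wrist largest (array([ 600.3, -229.8]), 34.5, 356, 74.4) along 47.0 across 1.0
wrist large (array([ 583.5, -232.7]), 21.9, 604, 69.0) along 30.0 across -0.5
wrist medium (array([ 525.2, -237.8]), 16.8, 330, 63.0) along -28.6 across -0.6
wrist small (array([ 462.8, -242.6]), 11.9, 174, 57.9) along -91.1 across -0.0
side largest (array([ 640.8, -226.9]), 29.1, 190, 74.1) along 87.6 across 0.4
side large (array([ 583. , -233.5]), 23.8, 143, 67.7) along 29.4 across -1.2
side medium (array([ 524.5, -238.8]), 18.3, 102, 62.2) along -29.3 across -1.5
side small (array([ 461.7, -242.6]), 12.9, 64, 57.1) along -92.2 across 0.1
```

View pics/side9.png

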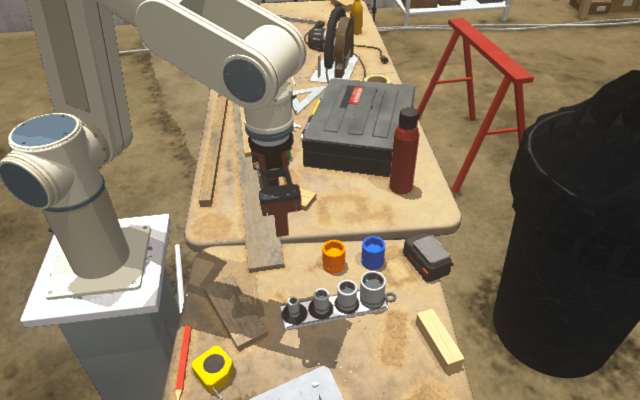

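The side view shows the four sockets upright in order, from the largest at (373,287) by the eye to the smallest at (293,308). The arm is clear.

```bash
python3 -c "
from workcell import ctrl
print(ctrl.close_job())"
```

```text
the job is handed in; nothing more can be done
None
```

I lifted the smallest socket out of the largest, which stayed on the table. I then stood all four sockets on the strip, with the largest on the pad next to the eye, followed by large and medium, and the smallest at the plain end. The job was handed in at about 31 s, and no verdict is reported.

**Last checks:** the side camera put all four axes within about 2.5 mm of their pad centres, both along and across the strip. The rim heights matched sockets standing upright on the pads, and the gripper was open and clear.

**One check failed:** the wrist camera's fit for the largest socket came out wrong, at 47 mm along the strip with a 34.5 mm radius. I put this down to the socket being partly outside that view and the fit picking up the neighbouring socket, and relied on the side camera for it. For the other three sockets the two cameras agreed within about 1.5 mm.

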